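# Throw the interlocked gate levers of the dog-run box

## Robot

A 7-joint arm with a two-finger parallel gripper is mounted at the origin on the work surface. World frame = base frame: x ahead of the robot, y to its left, z up, the work surface at z = 0. Lengths are in m, angles in rad, forces in N, time in s.
With the tool pointing down it reaches from about 0.4 to 0.9 m from the base axis. Payload 5.5 kg.
Tool frame: the origin (TCP) lies midway between the tips of the shut fingers; the grasp point (between the pads) lies 19 mm behind it (hold_point_z is the distance from the TCP to the grasp point, in m); z points along the fingers, y is the line along which they close (so a half turn about z gives the same grasp; the last joint's range is limited). The gripper opens to 85 mm and grips with 20 to 120 N. Pads are 22 mm wide; open, the fingers measure 114 mm over their backs; the gripper's body (76 mm by 85 mm) begins 54 mm behind the grasp point. The pads swing forward as they close: fully open they stand 13 mm farther back than shut.
Start: joints at [1.584, 0.501, -0.427, 1.55, 0.221, 1.138, -0.21], TCP at [0.161, -0.63, 0.231] pointing down, gripper open.
Joint ranges: [-2.88, 2.88], [-0.31, 2.03], [-1.54, 1.56], [0.2, 2.42], [-1.41, 4.55], [0.19, 2.02], [-2.57, 2.57]. Speed limits (rad/s): [2.57, 2.57, 3.14, 3.14, 3.14, 3.14, 3.14].

## Interface

Orientations are given as a unit quaternion [w, x, y, z].
In Python, from rig import * gives the robot as it stands.
- The arm moves only by the tool carry_out, never from a script. Its argument "commands" is a list of rows, each a list of 3 entries, a list of its own where there are three numbers: the turn, a rotation vector about the tool's x, y, z in rad, then the shift along the tool's x, y, z in m, then the finger opening in m, from 0 to 0.0854. In form: [[[ax, ay, az], [x, y, z], gripper], ...]. A call has exactly 5 rows; each row shifts and turns the commanded pose from where the row before left it, along the tool's axes as they then stand; what a row does not reach is not made up. A row lasts 1/12 s, in which the tool goes at most 41.7 mm and 7.16 degrees, less where a joint would pass 70% of its speed; a pose out of reach is approached as far as the arm can. A call is refused whole if a number of a shift passes 0.0417 or a number of a turn 0.125, either way. A call with a gripper value outside its range is refused whole. The fingers move at their own pace and stop on an object; the grip force is fixed at half the most. Time passes only in rows, so rows that do not move let the fingers close, or fill a call up. It gives the time, the measured TCP pose, the force, the opening and the grip force at its end, in the units of the state.
- get_obs(): the state, without advancing time (a new reading comes with each control period).
- capture(name): name is "scene" or "top" or "wrist"; returns the picture (420x560x3 uint8, blue, green, red); there is no depth.
- get_calibration(name): a dict with "camera_matrix" (3x3 intrinsics, pixels), "extrinsics" (4x4, takes a point from world to camera coordinates); the wrist camera has in their place "hand_eye" (4x4, takes a point from camera to tool coordinates, whose origin is the TCP and whose axes are the flange's). Camera axes: x right, y down, z forward; pixel columns grow to the right and rows downward; lengths in m; the calibration is good to about 2 mm. A picture is of the moment at which its call begins: read the wrist's pose just before it. get_calibration takes no time and is no camera call.
- job_done(): hands the job in; it is judged then, once.
The state is a dict: "time_s": time; "joint_pos": joint angles; "joint_velocities": joint speeds; "joint_efforts": joint torques, N m; "eef_pos": TCP position; "orientation": TCP orientation; "contact_force": force on the tool from outside, world axes, zero at the start; "wrist_torque": the same for the moment, N m; "gripper_width": finger opening in m; "finger_force": force on a finger pad.
Only numpy, scipy, OpenCV 4.12 (cv2) and the standard library are available. Lean on these libraries where they do the work, as an engineer would, in place of code of your own. Each camera call takes 0.05 s, during which the arm holds its last target. There are 200 camera calls.

## Task

Open up the dog run: push all three levers of the grey lever box over, from leaning towards the robot to leaning away, each fully home against its far stop. The levers are interlocked and go over only in one order, which differs each time and is not marked, so feel with closed fingers (no gripping) which lever is free and which is blocked, never pressing on any lever with more than 20 N. Leave the canister, cup, chew bone and tray where they are, and take the hand away at the end.

Things in the scene. Friction and masses are not known exactly. Their poses are not given: they have to be found in the camera images.
- lever_box: grey steel box fixed to the shelf, 130 (x) by 290 (y) by 80 mm high; origin: centre of its underside; x points away from the robot, the way levers are thrown; y to the left along the row, z up. Three identical levers in its top at y = +85 (left), 0 (middle), -85 mm (right), all turning about one axis along y, 50 mm above the shelf, at x = 0
- lever_axis (a point): middle of the turning axis, inside the box. The hidden interlock frees one lever at first, the second when the first is over, the third when the second is over; which is which is drawn anew each time. A free lever takes 2 to 6 N at its grip (up to 9 N for an instant as it is met at 50 mm/s) and stays where left. A blocked one gives 5 to 10 mm at the grip's end, then stands firm
- lever_left (a joint): angle of the left lever (rad): 0 at the start, leaning 0.45 rad from upright towards the robot; 0.90 fully over, leaning 0.45 away, against a slightly springy stop. Over 0.82 counts as home, and the next lever is then free
- lever_middle (a joint): angle of the middle lever, as for the left
- lever_right (a joint): angle of the right lever, as for the left
- lever_left_tip (a point): outer end of the left lever's grip, on its centre line, 120 mm from the axis; at first about 158 mm above the shelf, 52 mm to the robot's side of the axis. The lever: a 10 mm steel stem with a round black grip, 20 mm thick, from 52 to 120 mm out from the axis. Any contact force of gripper or arm on a lever counts for the 20 N, a pinch too: push with closed fingers
- lever_middle_tip (a point): the same point of the middle lever
- lever_right_tip (a point): the same point of the right lever
- canister_mid (a point): centre, half-way up, of the empty open glass canister, 100 mm in diameter, 150 mm high; leave alone
- cup_mid (a point): centre of the bowl of the aluminium measuring cup, 72 mm in diameter, 50 mm high, with a flat handle reaching 116 mm along its x axis; leave alone
- bone_mid (a point): centre of the yellow rubber chew bone, 154 mm long (its x axis), 62 mm wide, 34 mm high; leave alone
- tray: blue plastic three-tier stacking tray, fixed, 330 (x) by 240 (y) by 190 mm high, a wooden pet comb in its top tier; origin at the centre of its underside; leave alone

How it is judged:
By the outcome, as a careful person would: the job done as asked, in the order asked, and still so for the second after the job is handed in, with the robot touching nothing.
It also fails if it takes over 64 s, if anything falls off the work surface, if the arm or the gripper's body presses on something with over 40 N, if the wrist force passes 120 N, or if a joint passes its speed limit or range.

## Working session

There is one attempt and no reset: what is moved stays moved. The work goes in short steps, Python scripts to look and compute and a tool call to move; the robot and the scene stay as the last step left them, time stands still between calls to the robot, and variables do not carry over. Pictures are saved under pics/ and viewed, at most 10 in all, crops included, and the job is handed in when it is done.

Besides the shell and the picture viewer there is one more tool, called after "Request:" as name(argument=value, ...), one argument or row to a line, values as JSON. carry_out: Moves the arm, as the interface text tells. Its arguments: {"type":"object","properties":{"commands":{"type":"array","items":{"type":"array"}}},"required":["commands"]}

```bash
mkdir -p pics
python3 - <<'E'
from rig import *
import cv2
o=get_obs(); print({k:o[k] for k in("time_s","eef_pos","orientation","contact_force","gripper_width")})
for n in("scene","top"):
    cv2.imwrite(f"pics/{n}0.png",capture(n)); c=get_calibration(n); print(n,c)
E
```

```text
{'time_s': 0.0, 'eef_pos': array([ 0.16047459, -0.62917296,  0.23025967]), 'orientation': array([-9.54612724e-04,  9.92205193e-01,  1.24611140e-01, -8.11098318e-05]), 'contact_force': array([-0.24941965, -0.07467229, -0.27102417]), 'gripper_width': 0.08556217036959785}
scene {'camera_matrix': array([[432.84638158,   0.        , 282.20914747],
       [  0.        , 432.84638158, 217.45324233],
       [  0.        ,   0.        ,   1.        ]]), 'extrinsics': array([[ 0.71339166,  0.70071881, -0.00809288, -0.37678266],
       [ 0.57861162, -0.59551248, -0.55729119, -0.35600556],
       [-0.39532383,  0.39288425, -0.83027768,  1.82080671],
       [ 0.        ,  0.        ,  0.        ,  1.        ]])}
top {'camera_matrix': array([[542.92370978,   0.        , 288.34058191],
       [  0.        , 542.92370978, 207.55408918],
       [  0.        ,   0.        ,   1.        ]]), 'extrinsics': array([[-7.24980517e-03, -9.99972871e-01, -1.30317319e-03,
        -6.92475084e-02],
       [-9.81163471e-01,  7.36500687e-03, -1.93038857e-01,
         6.19810215e-01],
       [ 1.93043218e-01, -1.20868167e-04, -9.81190247e-01,
         1.75973790e+00],
       [ 0.00000000e+00,  0.00000000e+00,  0.00000000e+00,
         1.00000000e+00]])}
```

View pics/scene0.png

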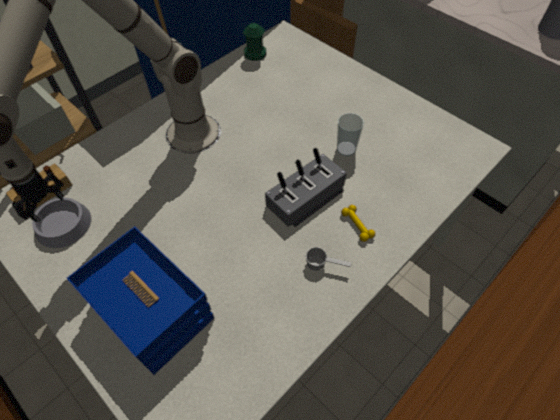

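View pics/top0.png

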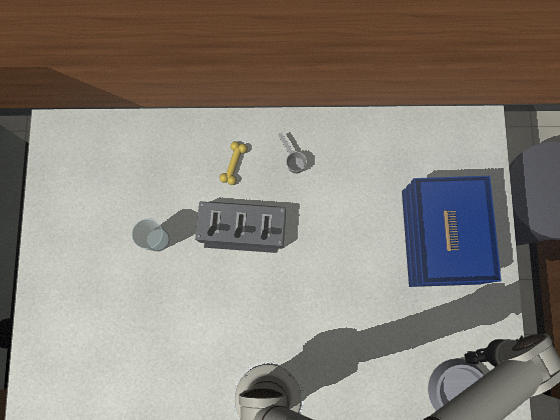

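The top view shows the box top spanning about (198,202) to (286,245), with three lever slots. The canister is at left (150,235), the bone and cup are beyond the box, and the tray is well to the right. I'll enlarge the box.

Run:
```python
import cv2,numpy as np
t=cv2.imread("pics/top0.png")[190:265,185:300]; s=cv2.imread("pics/scene0.png")[140:230,255:355]
a=cv2.resize(t,None,fx=5,fy=5,interpolation=cv2.INTER_CUBIC)
cv2.imwrite("pics/c.png",a)
b=cv2.resize(s,None,fx=6,fy=6,interpolation=cv2.INTER_CUBIC);cv2.imwrite("pics/d.png",b)
```

```text
(no output)
```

View pics/c.png

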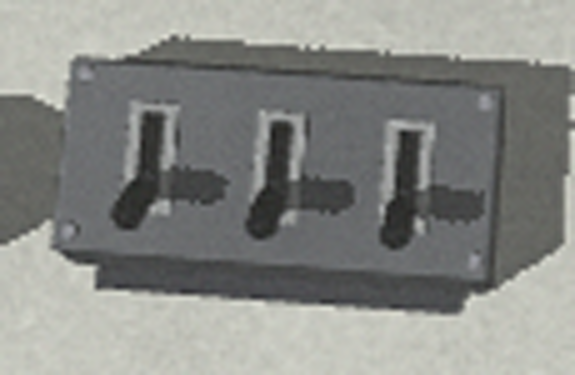

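View pics/d.png

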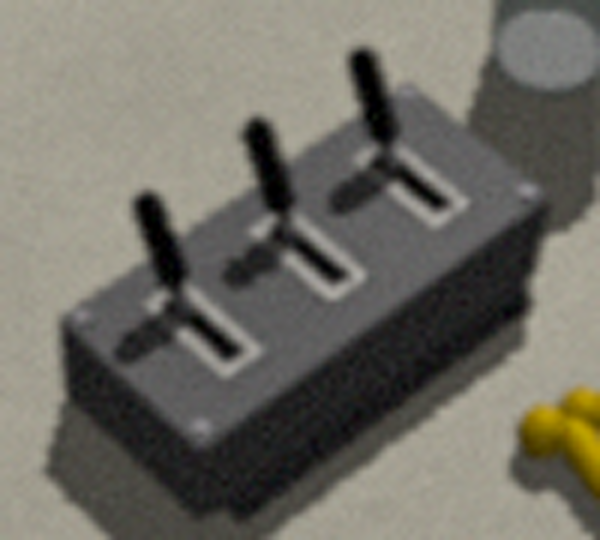

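In the crops, the top view gives box-top corners at (76,58), (502,88), (492,286), (55,248) and grip ends at about (128,212), (264,223), (396,235). The scene view gives corners at (548,205), (203,443), (65,320), (407,88) and grip ends at (361,56), (258,126), (147,200). I'll fit the box pose to all of these.

Run:
```python
from rig import *
import numpy as np, cv2
from scipy.optimize import least_squares
c,s=np.cos(.45),np.sin(.45)
C=[(.065,.145,.08),(.065,-.145,.08),(-.065,-.145,.08),(-.065,.145,.08)]
T=[(-.118*s,y,.05+.118*c) for y in(.085,0,-.085)]
P=np.array(C+T)
top=np.array([(76,58),(502,88),(492,286),(55,248),(128,212),(264,223),(396,235)])/5+[184.6,189.6]
sc=np.array([(548,205),(203,443),(65,320),(407,88),(361,56),(258,126),(147,200)])/6+[254.6,139.6]
def W(p):
    a=p[2];R=np.array([[np.cos(a),-np.sin(a),0],[np.sin(a),np.cos(a),0],[0,0,1]])
    return P@R.T+[p[0],p[1],0]
def pr(n,X):
    k=get_calibration(n);E=np.array(k["extrinsics"]);Y=X@E[:3,:3].T+E[:3,3];u=Y@np.array(k["camera_matrix"]).T
    return u[:,:2]/u[:,2:]
f=lambda p:np.concatenate([pr("top",W(p))-top,pr("scene",W(p))-sc]).ravel()
r=least_squares(f,[.55,.05,0]);print(r.x);print(r.fun.reshape(-1,2).round(1));print(W(r.x)[4:].round(4))
```

```text
[ 0.56542507  0.0850798  -0.08502382]
[[-1.1 -1. ]
 [ 0.7 -0.4]
 [-0.5 -1.1]
 [-1.2 -0.3]
 [-0.5  0.8]
 [-0.8  0.6]
 [-0.3  0.3]
 [ 1.1 -0.5]
 [-1.   2.7]
 [-2.   0.4]
 [ 0.1 -1. ]
 [-0.2  0.2]
 [-0.8  0.4]
 [-0.7  0.3]]
[[0.5215 0.1741 0.1563]
 [0.5143 0.0894 0.1563]
 [0.5071 0.0047 0.1563]]
```

Request:
carry_out(
  commands=[
    [[0,0,0.112],[0,0,-0.015],0],
    [[0,0,0.112],[0,0,-0.02],0],
    [[0,0,0.111],[0,0,-0.02],0],
    [[0,0,0],[0.014,-0.031,-0.01],0],
    [[0,0,0],[0.014,-0.031,0],0],
  ],
)

```text
time_s: 0.52
eef_pos: [0.1931, -0.5722, 0.2983]
orientation: [0.002, 0.999, -0.045, 0.001]
contact_force: [1.1, -0.1, -0.2]
gripper_width: 0.0258
finger_force: 0.0
```

Request:
carry_out(
  commands=[
    [[0,0,0],[0.015,-0.031,0],0],
    [[0,0,0],[0.015,-0.031,0],0],
    [[0,0,0],[0.015,-0.031,0],0],
    [[0,0,0],[0.015,-0.031,0],0],
    [[0,0,0],[0.015,-0.031,0],0],
  ],
)

```text
time_s: 0.93
eef_pos: [0.2821, -0.4206, 0.296]
orientation: [-0.0, 0.999, -0.043, -0.0]
contact_force: [1.1, 0.5, 0.5]
gripper_width: -0.0001
finger_force: 0.0
```

Request:
carry_out(
  commands=[
    [[0,0,0],[0.016,-0.033,0],0],
    [[0,0,0],[0.016,-0.033,0],0],
    [[0,0,0],[0.016,-0.033,0],0],
    [[0,0,0],[0.016,-0.033,0],0],
    [[0,0,0],[0.016,-0.033,0],0],
  ],
)

```text
time_s: 1.35
eef_pos: [0.3758, -0.263, 0.2962]
orientation: [0.0, 0.999, -0.043, -0.0]
contact_force: [0.2, -0.0, 0.8]
gripper_width: 0.0
finger_force: 0.0
```

Request:
carry_out(
  commands=[
    [[0,0,0],[0.01,-0.034,0],0],
    [[0,0,0],[0.01,-0.034,0],0],
    [[0,0,0],[0.01,-0.034,0],0],
    [[0,0,0],[0.01,-0.034,0],0],
    [[0,0,0],[0.01,-0.034,0],0],
  ],
)

```text
time_s: 1.77
eef_pos: [0.4398, -0.0979, 0.2962]
orientation: [0.0, 0.999, -0.043, -0.0]
contact_force: [0.0, -0.2, -0.5]
gripper_width: 0.0001
finger_force: 0.0
```

Request:
carry_out(
  commands=[
    [[0,0,0],[0.001,-0.027,0],0],
    [[0,0,0],[0.001,-0.027,0],0],
    [[0,0,0],[0.001,-0.027,0.01],0],
    [[0,0,0],[0.001,-0.027,0.02],0],
    [[0,0,0],[0,0,0.03],0],
  ],
)

```text
time_s: 2.18
eef_pos: [0.4552, 0.0136, 0.2381]
orientation: [-0.001, 0.999, -0.039, 0.003]
contact_force: [0.9, -0.9, 0.4]
gripper_width: -0.0
finger_force: 0.0
```

Request:
carry_out(
  commands=[
    [[0,0,0],[0,0,0.03],0],
    [[0,0,0],[0,0,0.03],0],
    [[0,0,0],[0,0,0.03],0],
    [[0,0,0],[0,0,0.018],0],
    [[0,0,0],[0,0,0],0],
  ],
)

```text
time_s: 2.6
eef_pos: [0.4495, 0.0076, 0.1247]
orientation: [-0.0, 0.999, -0.042, -0.004]
contact_force: [-1.4, 0.0, -0.5]
gripper_width: 0.0002
finger_force: 0.0
```

Run:
```python
from rig import *
import cv2,numpy as np
o=get_obs();print(o["eef_pos"],o["contact_force"])
a=cv2.resize(capture("scene")[110:230,225:355],None,fx=4.5,fy=4.5,interpolation=cv2.INTER_CUBIC)
b=cv2.resize(capture("top")[185:265,190:300],None,fx=5,fy=5,interpolation=cv2.INTER_CUBIC)
cv2.imwrite("pics/e.png",a);cv2.imwrite("pics/f.png",b)
```

```text
[0.44952342 0.00764909 0.12470003] [-1.41415931  0.03092398 -0.49581455]
```

View pics/e.png

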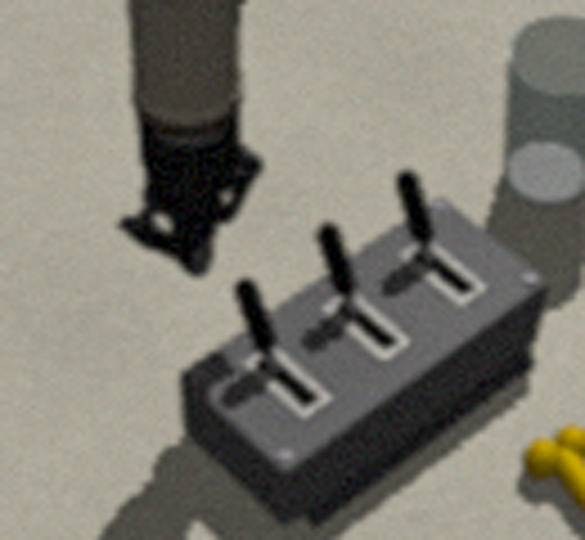

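The scene shows the closed hand behind the right lever at a safe distance. The knuckles (about ±55 mm) clear the neighbouring lever. I'll probe the right lever.

Request:
carry_out(
  commands=[
    [[0,0,0],[0.009,0,0],0],
    [[0,0,0],[0.009,0,0],0],
    [[0,0,0],[0.007,0,0],0],
    [[0,0,0],[0.003,0,0],0],
    [[0,0,0],[0.002,0,0],0],
  ],
)

```text
time_s: 3.12
eef_pos: [0.4844, 0.005, 0.129]
orientation: [-0.0, 0.999, -0.043, 0.001]
contact_force: [0.6, 0.9, 0.3]
gripper_width: 0.0
finger_force: 0.0
```

Request:
carry_out(
  commands=[
    [[0,0,0],[0.002,0,0],0],
    [[0,0,0],[0.002,0,0],0],
    [[0,0,0],[0.001,0,0],0],
    [[0,0,0],[0.001,0,0],0],
    [[0,0,0],[0.001,0,0],0],
  ],
)

```text
time_s: 3.53
eef_pos: [0.4881, 0.0048, 0.1279]
orientation: [0.0, 0.999, -0.042, -0.002]
contact_force: [-4.0, 0.6, 2.0]
gripper_width: -0.0001
finger_force: 2.4
```

Request:
carry_out(
  commands=[
    [[0,0,0],[0.001,0,0],0],
    [[0,0,0],[0.001,0,0],0],
    [[0,0,0],[0.001,0,0],0],
    [[0,0,0],[0.001,0,0],0],
    [[0,0,0],[0.001,0,0],0],
  ],
)

```text
time_s: 3.95
eef_pos: [0.4931, 0.0045, 0.1279]
orientation: [0.0, 0.999, -0.042, -0.002]
contact_force: [-5.6, 1.8, 2.3]
gripper_width: 0.0002
finger_force: 2.4
```

Request:
carry_out(
  commands=[
    [[0,0,0],[0.001,0,0],0],
    [[0,0,0],[0.001,0,0],0],
    [[0,0,0],[0.001,0,0],0],
    [[0,0,0],[0.001,0,0],0],
    [[0,0,0],[0.001,0,0],0],
  ],
)

```text
time_s: 4.37
eef_pos: [0.4989, 0.004, 0.1281]
orientation: [0.0, 0.999, -0.042, -0.001]
contact_force: [-5.5, 1.3, 3.0]
gripper_width: -0.0001
finger_force: 2.6
```

Request:
carry_out(
  commands=[
    [[0,0,0],[0.001,0,0],0],
    [[0,0,0],[0.001,0,0],0],
    [[0,0,0],[0.001,0,0],0],
    [[0,0,0],[0.001,0,0],0],
    [[0,0,0],[0.001,0,0],0],
  ],
)

```text
time_s: 4.78
eef_pos: [0.505, 0.0032, 0.1283]
orientation: [0.0, 0.999, -0.043, 0.0]
contact_force: [-4.6, 1.4, 3.0]
gripper_width: 0.0
finger_force: 2.1
```

The right lever is free, with steady resistance of about 5 N well past 10 mm. I'll push it on.

Request:
carry_out(
  commands=[
    [[0,0,0],[0.004,0,0],0],
    [[0,0,0],[0.004,0,0],0],
    [[0,0,0],[0.004,0,0],0],
    [[0,0,0],[0.004,0,0],0],
    [[0,0,0],[0.004,0,0],0],
  ],
)

```text
time_s: 5.2
eef_pos: [0.5254, 0.0013, 0.1284]
orientation: [0.0, 0.999, -0.043, 0.0]
contact_force: [-3.5, 0.3, 2.7]
gripper_width: -0.0001
finger_force: 1.8
```

Request:
carry_out(
  commands=[
    [[0,0,0],[0.004,0,0],0],
    [[0,0,0],[0.004,0,0],0],
    [[0,0,0],[0.004,0,0],0],
    [[0,0,0],[0.004,0,0],0],
    [[0,0,0],[0.003,0,0],0],
  ],
)

```text
time_s: 5.62
eef_pos: [0.5441, -0.0001, 0.1283]
orientation: [-0.0, 0.999, -0.043, -0.0]
contact_force: [-4.9, 1.2, 3.8]
gripper_width: 0.0001
finger_force: 2.2
```

Request:
carry_out(
  commands=[
    [[0,0,0],[0.003,0,0],0],
    [[0,0,0],[0.003,0,0],0],
    [[0,0,0],[0.003,0,0],0],
    [[0,0,0],[0.002,0,0],0],
    [[0,0,0],[0.002,0,0],0],
  ],
)

```text
time_s: 6.03
eef_pos: [0.5564, -0.0012, 0.1279]
orientation: [-0.0, 0.999, -0.043, -0.0]
contact_force: [-3.9, 1.1, -0.6]
gripper_width: -0.0
finger_force: 1.9
```

Request:
carry_out(
  commands=[
    [[0,0,0],[0.002,0,0],0],
    [[0,0,0],[0.002,0,0],0],
    [[0,0,0],[0.001,0,0],0],
    [[0,0,0],[0.001,0,0],0],
    [[0,0,0],[0.001,0,0],0],
  ],
)

```text
time_s: 6.45
eef_pos: [0.5634, -0.0022, 0.1281]
orientation: [0.0, 0.999, -0.043, -0.0]
contact_force: [-3.7, -0.0, -0.9]
gripper_width: 0.0002
finger_force: 1.8
```

Now 1 mm rows until the stop is felt.

Request:
carry_out(
  commands=[
    [[0,0,0],[0.001,0,0],0],
    [[0,0,0],[0.001,0,0],0],
    [[0,0,0],[0.001,0,0],0],
    [[0,0,0],[0.001,0,0],0],
    [[0,0,0],[0.001,0,0],0],
  ],
)

```text
time_s: 6.87
eef_pos: [0.5688, -0.0024, 0.1284]
orientation: [0.0, 0.999, -0.043, 0.0]
contact_force: [-4.8, -0.8, -1.1]
gripper_width: -0.0002
finger_force: 1.7
```

Request:
carry_out(
  commands=[
    [[0,0,0],[0.001,0,0],0],
    [[0,0,0],[0.001,0,0],0],
    [[0,0,0],[0.001,0,0],0],
    [[0,0,0],[0,0,0],0],
    [[0,0,0],[0,0,0],0],
  ],
)

```text
time_s: 7.28
eef_pos: [0.5719, -0.0025, 0.1284]
orientation: [-0.0, 0.999, -0.043, 0.0]
contact_force: [-3.8, 0.1, -0.0]
gripper_width: 0.0001
finger_force: 1.4
```

Request:
carry_out(
  commands=[
    [[0,0,0],[0.001,0,0],0],
    [[0,0,0],[0.001,0,0],0],
    [[0,0,0],[0.001,0,0],0],
    [[0,0,0],[0,0,0],0],
    [[0,0,0],[0,0,0],0],
  ],
)

```text
time_s: 7.7
eef_pos: [0.5736, -0.0026, 0.1282]
orientation: [0.0, 0.999, -0.042, -0.001]
contact_force: [-6.8, -0.9, 2.2]
gripper_width: 0.0
finger_force: 3.4
```

Request:
carry_out(
  commands=[
    [[0,0,0],[0.0005,0,0],0],
    [[0,0,0],[0.0005,0,0],0],
    [[0,0,0],[0.0005,0,0],0],
    [[0,0,0],[0,0,0],0],
    [[0,0,0],[0,0,0],0],
  ],
)

```text
time_s: 8.12
eef_pos: [0.5738, -0.0027, 0.128]
orientation: [0.0, 0.999, -0.042, -0.002]
contact_force: [-9.7, 0.7, 4.5]
gripper_width: 0.0
finger_force: 5.5
```

Right lever is home: the stop was felt at the predicted place. I'll retract and move over to the middle lever.

Request:
carry_out(
  commands=[
    [[0,0,0],[-0.02,0,0],0],
    [[0,0,0],[-0.028,0,0],0],
    [[0,0,0],[-0.03,0,0],0],
    [[0,0,0],[-0.028,0,0],0],
    [[0,0,0],[0,-0.02,0],0],
  ],
)

```text
time_s: 8.53
eef_pos: [0.4676, 0.0225, 0.1276]
orientation: [0.002, 0.999, -0.044, -0.002]
contact_force: [-0.7, -0.7, -1.0]
gripper_width: -0.0002
finger_force: 0.0
```

Request:
carry_out(
  commands=[
    [[0,0,0],[0,-0.03,0],0],
    [[0,0,0],[0,-0.025,0],0],
    [[0,0,0],[0,-0.01,0],0],
    [[0,0,0],[0,0,0],0],
    [[0,0,0],[0,0,0],0],
  ],
)

```text
time_s: 8.95
eef_pos: [0.4787, 0.091, 0.1287]
orientation: [-0.0, 0.999, -0.042, 0.001]
contact_force: [-0.3, -0.4, 0.8]
gripper_width: 0.0001
finger_force: 0.0
```

Request:
carry_out(
  commands=[
    [[0,0,0],[0.006,0,0],0],
    [[0,0,0],[0.005,0,0],0],
    [[0,0,0],[0.003,0,0],0],
    [[0,0,0],[0.002,0,0],0],
    [[0,0,0],[0.001,0,0],0],
  ],
)

```text
time_s: 9.37
eef_pos: [0.4941, 0.0885, 0.1279]
orientation: [0.0, 0.999, -0.043, -0.001]
contact_force: [-3.5, -0.7, 1.9]
gripper_width: -0.0
finger_force: 1.7
```

Request:
carry_out(
  commands=[
    [[0,0,0],[0.001,0,0],0],
    [[0,0,0],[0.001,0,0],0],
    [[0,0,0],[0.001,0,0],0],
    [[0,0,0],[0.001,0,0],0],
    [[0,0,0],[0.001,0,0],0],
  ],
)

```text
time_s: 9.78
eef_pos: [0.4986, 0.0893, 0.1282]
orientation: [0.0, 0.999, -0.042, -0.001]
contact_force: [-3.7, 0.4, 2.5]
gripper_width: 0.0001
finger_force: 2.4
```

Request:
carry_out(
  commands=[
    [[0,0,0],[0.001,0,0],0],
    [[0,0,0],[0.001,0,0],0],
    [[0,0,0],[0.001,0,0],0],
    [[0,0,0],[0.001,0,0],0],
    [[0,0,0],[0.001,0,0],0],
  ],
)

```text
time_s: 10.2
eef_pos: [0.5006, 0.0895, 0.1278]
orientation: [0.001, 0.999, -0.042, -0.004]
contact_force: [-15.3, 1.1, 13.6]
gripper_width: -0.0001
finger_force: 7.9
```

The middle lever is blocked and the force has risen, so I'm backing off now and going to the left lever.

Request:
carry_out(
  commands=[
    [[0,0,0],[-0.01,0,0],0],
    [[0,0,0],[-0.018,0,0],0],
    [[0,0,0],[0,-0.025,0],0],
    [[0,0,0],[0,-0.03,0],0],
    [[0,0,0],[0,-0.025,0],0],
  ],
)

```text
time_s: 10.62
eef_pos: [0.4845, 0.1718, 0.1288]
orientation: [-0.001, 0.999, -0.043, 0.001]
contact_force: [0.1, -0.1, 0.6]
gripper_width: -0.0004
finger_force: 0.0
```

Request:
carry_out(
  commands=[
    [[0,0,0],[0,-0.005,0],0],
    [[0,0,0],[0,0,0],0],
    [[0,0,0],[0,0,0],0],
    [[0,0,0],[0,0,0],0],
    [[0,0,0],[0,0,0],0],
  ],
)

```text
time_s: 11.03
eef_pos: [0.4841, 0.1739, 0.1281]
orientation: [0.0, 0.999, -0.044, -0.0]
contact_force: [-0.1, 0.1, 0.5]
gripper_width: 0.0001
finger_force: 0.0
```

Request:
carry_out(
  commands=[
    [[0,0,0],[0.006,-0.001,0],0],
    [[0,0,0],[0.005,-0.001,0],0],
    [[0,0,0],[0.004,-0.001,0],0],
    [[0,0,0],[0.003,0,0],0],
    [[0,0,0],[0.002,0,0],0],
  ],
)

```text
time_s: 11.45
eef_pos: [0.5033, 0.177, 0.1281]
orientation: [0.0, 0.999, -0.043, -0.001]
contact_force: [-5.5, 0.9, 3.6]
gripper_width: 0.0003
finger_force: 2.6
```

Request:
carry_out(
  commands=[
    [[0,0,0],[0.001,0,0],0],
    [[0,0,0],[0.001,0,0],0],
    [[0,0,0],[0.001,0,0],0],
    [[0,0,0],[0.001,0,0],0],
    [[0,0,0],[0.001,0,0],0],
  ],
)

```text
time_s: 11.87
eef_pos: [0.5071, 0.1769, 0.128]
orientation: [0.0, 0.999, -0.042, -0.002]
contact_force: [-6.3, 0.8, 3.6]
gripper_width: -0.0001
finger_force: 3.2
```

Request:
carry_out(
  commands=[
    [[0,0,0],[0.0005,0,0],0],
    [[0,0,0],[0.0005,0,0],0],
    [[0,0,0],[0.0005,0,0],0],
    [[0,0,0],[0.0005,0,0],0],
    [[0,0,0],[0.0005,0,0],0],
  ],
)

```text
time_s: 12.28
eef_pos: [0.5097, 0.1767, 0.128]
orientation: [0.0, 0.999, -0.042, -0.001]
contact_force: [-6.2, 0.7, 4.2]
gripper_width: -0.0
finger_force: 3.3
```

Request:
carry_out(
  commands=[
    [[0,0,0],[0.0007,0,0],0],
    [[0,0,0],[0.0007,0,0],0],
    [[0,0,0],[0.0007,0,0],0],
    [[0,0,0],[0.0007,0,0],0],
    [[0,0,0],[0.0007,0,0],0],
  ],
)

```text
time_s: 12.7
eef_pos: [0.5134, 0.1764, 0.128]
orientation: [0.0, 0.999, -0.042, -0.001]
contact_force: [-5.0, 0.5, 3.6]
gripper_width: -0.0001
finger_force: 3.0
```

Request:
carry_out(
  commands=[
    [[0,0,0],[0.0007,0,0],0],
    [[0,0,0],[0.0007,0,0],0],
    [[0,0,0],[0.0007,0,0],0],
    [[0,0,0],[0,0,0],0],
    [[0,0,0],[0,0,0],0],
  ],
)

```text
time_s: 13.12
eef_pos: [0.5157, 0.1762, 0.128]
orientation: [0.0, 0.999, -0.042, -0.001]
contact_force: [-5.4, 1.2, 3.7]
gripper_width: 0.0001
finger_force: 2.7
```

Left is free. I'll push it over.

Request:
carry_out(
  commands=[
    [[0,0,0],[0.003,0,0],0],
    [[0,0,0],[0.004,0,0],0],
    [[0,0,0],[0.004,0,0],0],
    [[0,0,0],[0.004,0,0],0],
    [[0,0,0],[0.004,0,0],0],
  ],
)

```text
time_s: 13.53
eef_pos: [0.5349, 0.1746, 0.1282]
orientation: [0.0, 0.999, -0.042, -0.001]
contact_force: [-4.7, 0.5, 3.8]
gripper_width: -0.0007
finger_force: 2.6
```

Request:
carry_out(
  commands=[
    [[0,0,0],[0.004,0,0],0],
    [[0,0,0],[0.004,0,0],0],
    [[0,0,0],[0.004,0,0],0],
    [[0,0,0],[0.004,0,0],0],
    [[0,0,0],[0.004,0,0],0],
  ],
)

```text
time_s: 13.95
eef_pos: [0.5554, 0.1728, 0.1283]
orientation: [0.0, 0.999, -0.042, -0.001]
contact_force: [-6.5, 0.1, 4.0]
gripper_width: -0.0002
finger_force: 3.1
```

Request:
carry_out(
  commands=[
    [[0,0,0],[0.004,0,0],0],
    [[0,0,0],[0.004,0,0],0],
    [[0,0,0],[0.003,0,0],0],
    [[0,0,0],[0.003,0,0],0],
    [[0,0,0],[0.002,0,0],0],
  ],
)

```text
time_s: 14.37
eef_pos: [0.5717, 0.1713, 0.1278]
orientation: [-0.0, 0.999, -0.042, -0.001]
contact_force: [-3.8, 1.3, -0.8]
gripper_width: 0.0001
finger_force: 2.0
```

Request:
carry_out(
  commands=[
    [[0,0,0],[0.002,0,0],0],
    [[0,0,0],[0.001,0,0],0],
    [[0,0,0],[0.001,0,0],0],
    [[0,0,0],[0.001,0,0],0],
    [[0,0,0],[0.001,0,0],0],
  ],
)

```text
time_s: 14.78
eef_pos: [0.5778, 0.1703, 0.1281]
orientation: [0.0, 0.999, -0.043, -0.0]
contact_force: [-4.0, 0.9, -1.8]
gripper_width: -0.0003
finger_force: 1.8
```

Request:
carry_out(
  commands=[
    [[0,0,0],[0.002,0,0],0],
    [[0,0,0],[0.002,0,0],0],
    [[0,0,0],[0.002,0,0],0],
    [[0,0,0],[0.001,0,0],0],
    [[0,0,0],[0.001,0,0],0],
  ],
)

```text
time_s: 15.2
eef_pos: [0.5862, 0.1696, 0.1283]
orientation: [0.0, 0.999, -0.043, 0.0]
contact_force: [-3.2, -0.8, -0.1]
gripper_width: 0.0001
finger_force: 1.8
```

Request:
carry_out(
  commands=[
    [[0,0,0],[0.001,0,0],0],
    [[0,0,0],[0.0005,0,0],0],
    [[0,0,0],[0.0005,0,0],0],
    [[0,0,0],[0,0,0],0],
    [[0,0,0],[0,0,0],0],
  ],
)

```text
time_s: 15.62
eef_pos: [0.5874, 0.1696, 0.1282]
orientation: [0.0, 0.999, -0.043, -0.0]
contact_force: [-4.0, -0.5, -0.0]
gripper_width: -0.0003
finger_force: 2.4
```

Request:
carry_out(
  commands=[
    [[0,0,0],[0.0008,0,0],0],
    [[0,0,0],[0.0008,0,0],0],
    [[0,0,0],[0.0004,0,0],0],
    [[0,0,0],[0,0,0],0],
    [[0,0,0],[0,0,0],0],
  ],
)

```text
time_s: 16.03
eef_pos: [0.5877, 0.1696, 0.128]
orientation: [0.001, 0.999, -0.042, -0.002]
contact_force: [-8.7, -0.6, 2.2]
gripper_width: 0.0
finger_force: 5.0
```

Left is home. Now the middle lever.

Request:
carry_out(
  commands=[
    [[0,0,0],[-0.02,0,0],0],
    [[0,0,0],[-0.028,0,0],0],
    [[0,0,0],[-0.03,0,0],0],
    [[0,0,0],[-0.028,0,0],0],
    [[0,0,0],[0,0.02,0],0],
  ],
)

```text
time_s: 16.45
eef_pos: [0.479, 0.164, 0.1294]
orientation: [-0.002, 0.999, -0.038, 0.001]
contact_force: [0.2, 0.2, 1.1]
gripper_width: -0.0001
finger_force: 0.0
```

Request:
carry_out(
  commands=[
    [[0,0,0],[0,0.03,0],0],
    [[0,0,0],[0,0.025,0],0],
    [[0,0,0],[0,0.009,0],0],
    [[0,0,0],[0,0,0],0],
    [[0,0,0],[0,0,0],0],
  ],
)

```text
time_s: 16.87
eef_pos: [0.4788, 0.0951, 0.1291]
orientation: [-0.001, 0.999, -0.043, 0.002]
contact_force: [-0.9, 0.6, -0.3]
gripper_width: -0.0002
finger_force: 0.0
```

Request:
carry_out(
  commands=[
    [[0,0,0],[0.006,0,0],0],
    [[0,0,0],[0.004,0,0],0],
    [[0,0,0],[0.003,0,0],0],
    [[0,0,0],[0.002,0,0],0],
    [[0,0,0],[0.001,0,0],0],
  ],
)

```text
time_s: 17.28
eef_pos: [0.4935, 0.0943, 0.1282]
orientation: [-0.0, 0.999, -0.042, 0.0]
contact_force: [0.4, 0.4, 0.3]
gripper_width: 0.0001
finger_force: 0.0
```

Request:
carry_out(
  commands=[
    [[0,0,0],[0.002,0.001,0],0],
    [[0,0,0],[0.001,0.001,0],0],
    [[0,0,0],[0.001,0,0],0],
    [[0,0,0],[0.001,0,0],0],
    [[0,0,0],[0.001,0,0],0],
  ],
)

```text
time_s: 17.7
eef_pos: [0.4989, 0.0909, 0.1283]
orientation: [0.0, 0.999, -0.043, 0.0]
contact_force: [-0.6, -0.7, 0.5]
gripper_width: -0.0
finger_force: 0.0
```

Request:
carry_out(
  commands=[
    [[0,0,0],[0.0006,0,0],0],
    [[0,0,0],[0.0006,0,0],0],
    [[0,0,0],[0.0006,0,0],0],
    [[0,0,0],[0.0006,0,0],0],
    [[0,0,0],[0.0006,0,0],0],
  ],
)

```text
time_s: 18.12
eef_pos: [0.5005, 0.0909, 0.1281]
orientation: [0.0, 0.999, -0.042, -0.001]
contact_force: [-5.3, 0.3, 3.1]
gripper_width: 0.0
finger_force: 2.7
```

Request:
carry_out(
  commands=[
    [[0,0,0],[0.0006,0,0],0],
    [[0,0,0],[0.0006,0,0],0],
    [[0,0,0],[0.0006,0,0],0],
    [[0,0,0],[0.0006,0,0],0],
    [[0,0,0],[0.0006,0,0],0],
  ],
)

```text
time_s: 18.53
eef_pos: [0.5041, 0.0908, 0.1282]
orientation: [0.0, 0.999, -0.042, -0.001]
contact_force: [-5.6, 0.4, 3.4]
gripper_width: -0.0003
finger_force: 2.5
```

Request:
carry_out(
  commands=[
    [[0,0,0],[0.0006,0,0],0],
    [[0,0,0],[0.0006,0,0],0],
    [[0,0,0],[0.0006,0,0],0],
    [[0,0,0],[0,0,0],0],
    [[0,0,0],[0,0,0],0],
  ],
)

```text
time_s: 18.95
eef_pos: [0.5068, 0.0905, 0.1283]
orientation: [-0.0, 0.999, -0.043, 0.0]
contact_force: [-3.5, 1.2, 1.9]
gripper_width: -0.0001
finger_force: 2.0
```

The middle lever is free now. Pushing it over.

Request:
carry_out(
  commands=[
    [[0,0,0],[0.003,0,0],0],
    [[0,0,0],[0.004,0,0],0],
    [[0,0,0],[0.004,0,0],0],
    [[0,0,0],[0.004,0,0],0],
    [[0,0,0],[0.004,0,0],0],
  ],
)

```text
time_s: 19.37
eef_pos: [0.5262, 0.0886, 0.1284]
orientation: [0.0, 0.999, -0.043, 0.0]
contact_force: [-3.9, 0.0, 3.1]
gripper_width: 0.0002
finger_force: 1.9
```

Request:
carry_out(
  commands=[
    [[0,0,0],[0.004,0,0],0],
    [[0,0,0],[0.004,0,0],0],
    [[0,0,0],[0.004,0,0],0],
    [[0,0,0],[0.004,0,0],0],
    [[0,0,0],[0.004,0,0],0],
  ],
)

```text
time_s: 19.78
eef_pos: [0.5457, 0.087, 0.1283]
orientation: [0.0, 0.999, -0.043, -0.0]
contact_force: [-4.4, -0.2, 4.3]
gripper_width: -0.0004
finger_force: 2.3
```

Request:
carry_out(
  commands=[
    [[0,0,0],[0.004,0,0],0],
    [[0,0,0],[0.004,0,0],0],
    [[0,0,0],[0.003,0,0],0],
    [[0,0,0],[0.003,0,0],0],
    [[0,0,0],[0.002,0,0],0],
  ],
)

```text
time_s: 20.2
eef_pos: [0.5615, 0.0857, 0.128]
orientation: [-0.0, 0.999, -0.043, -0.0]
contact_force: [-3.3, 1.8, -0.4]
gripper_width: -0.0003
finger_force: 2.0
```

Request:
carry_out(
  commands=[
    [[0,0,0],[0.002,0,0],0],
    [[0,0,0],[0.002,0,0],0],
    [[0,0,0],[0.001,0,0],0],
    [[0,0,0],[0.001,0,0],0],
    [[0,0,0],[0.001,0,0],0],
  ],
)

```text
time_s: 20.62
eef_pos: [0.5681, 0.0848, 0.128]
orientation: [0.0, 0.999, -0.043, -0.0]
contact_force: [-4.4, 0.2, -1.3]
gripper_width: 0.0002
finger_force: 1.8
```

Request:
carry_out(
  commands=[
    [[0,0,0],[0.002,0,0],0],
    [[0,0,0],[0.002,0,0],0],
    [[0,0,0],[0.002,0,0],0],
    [[0,0,0],[0.002,0,0],0],
    [[0,0,0],[0.001,0,0],0],
  ],
)

```text
time_s: 21.03
eef_pos: [0.5779, 0.084, 0.1284]
orientation: [0.0, 0.999, -0.043, 0.0]
contact_force: [-4.1, -1.1, -0.4]
gripper_width: -0.0002
finger_force: 1.7
```

Request:
carry_out(
  commands=[
    [[0,0,0],[0.001,0,0],0],
    [[0,0,0],[0.001,0,0],0],
    [[0,0,0],[0.0005,0,0],0],
    [[0,0,0],[0,0,0],0],
    [[0,0,0],[0,0,0],0],
  ],
)

```text
time_s: 21.45
eef_pos: [0.5801, 0.084, 0.1284]
orientation: [0.0, 0.999, -0.043, 0.0]
contact_force: [-4.0, -1.0, -0.5]
gripper_width: -0.0002
finger_force: 1.4
```

Request:
carry_out(
  commands=[
    [[0,0,0],[0.001,0,0],0],
    [[0,0,0],[0.0005,0,0],0],
    [[0,0,0],[0.0005,0,0],0],
    [[0,0,0],[0,0,0],0],
    [[0,0,0],[0,0,0],0],
  ],
)

```text
time_s: 21.87
eef_pos: [0.5806, 0.0841, 0.1282]
orientation: [0.0, 0.999, -0.042, -0.001]
contact_force: [-7.5, -0.7, 1.2]
gripper_width: 0.0003
finger_force: 3.6
```

Request:
carry_out(
  commands=[
    [[0,0,0],[0.0005,0,0],0],
    [[0,0,0],[0.0005,0,0],0],
    [[0,0,0],[0,0,0],0],
    [[0,0,0],[0,0,0],0],
    [[0,0,0],[0,0,0],0],
  ],
)

```text
time_s: 22.28
eef_pos: [0.5808, 0.084, 0.1281]
orientation: [0.0, 0.999, -0.042, -0.002]
contact_force: [-9.8, 0.1, 3.1]
gripper_width: 0.0004
finger_force: 5.0
```

Request:
carry_out(
  commands=[
    [[0,0,0],[-0.02,0,0],0],
    [[0,0,0],[-0.03,0,0],0],
    [[0,0,0],[-0.035,0,0],0],
    [[0,0,0],[-0.03,0,0],0],
    [[0,0,0],[0,0,-0.025],0],
  ],
)

```text
time_s: 22.7
eef_pos: [0.4586, 0.093, 0.149]
orientation: [0.002, 0.999, -0.04, -0.006]
contact_force: [-0.6, -0.2, -1.2]
gripper_width: 0.0
finger_force: 0.0
```

Request:
carry_out(
  commands=[
    [[0,0,0],[0,0,-0.035],0],
    [[0,0,0],[0,0,-0.035],0],
    [[0,0,0],[0,0,-0.025],0],
    [[0,0,0],[0,0,0],0],
    [[0,0,0],[0,0,0],0],
  ],
)

```text
time_s: 23.12
eef_pos: [0.4711, 0.094, 0.2507]
orientation: [-0.0, 0.999, -0.043, 0.004]
contact_force: [0.0, 0.0, -0.8]
gripper_width: -0.0002
finger_force: 0.0
```

Run:
```python
from rig import *
import cv2,numpy as np
a=cv2.resize(capture("scene")[120:280,240:400],(560,560),interpolation=cv2.INTER_CUBIC)
cv2.imwrite("pics/g.png",a)
```

```text
(no output)
```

View pics/g.png

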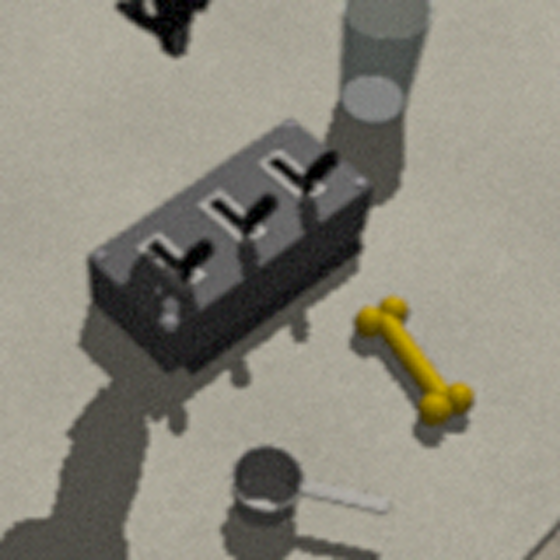

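All three levers lean away equally, with ends at about (330,160), (268,205) and (205,250) in the crop. The hand is clear and the other objects look undisturbed.

```bash
python3 -c "
from rig import *
print(job_done())"
```

```text
the job is handed in; nothing more can be done
None
```

All three levers are over and home against their far stops (order: right, left, middle), the hand is clear, nothing else was touched, and the job is handed in; one doubt is that the middle lever, while still blocked, read 15 N forward and 14 N vertical (about 20.5 N combined), so it may have briefly passed the 20 N limit.

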